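# Hang the in-line screwdriver in the balancer arm

## Task

Lift the cordless in-line screwdriver out of its wooden bench block and hang it upright, nose down, in the ring of the spring-balanced arm, its collar resting flat on the ring. The arm sinks under the weight: ease the tool down along with it and let go only once the arm carries the whole weight and has settled, so that the ring never drops or springs up faster than about 5 cm a second and nothing presses on the arm with more than 15 N. Leave the tool battery, the small box and the spray can where they stand.

Things in the scene. Friction and masses are not known exactly. Their poses are not given: they have to be found in the camera images.
- driver: Cordless in-line screwdriver standing upright, 139 mm long, 0.40 to 0.93 kg (differs each time). Origin at its lower tip, z up along it. From the tip up: 9 mm bit stub, cone, barrel 30 mm across (27 to 55 mm), collar 44 mm across (55 to 63 mm), round ribbed rubber grip 38 mm across (63 to 123 mm), grey end cap 39 mm across with a small flat button on top.
- collar (a point): Centre of the underside of the screwdriver's collar, 55 mm above its tip; this face is to lie on the ring's top face.
- grip (a point): Point on the screwdriver's axis, 45 mm above the collar's underside, halfway up the rubber grip: where to take it, from above.
- ring_top (a point): Centre of the top face of the flat ring at the free end of the balancer arm: bore 34 mm, 55 mm outside, 12 mm thick, always level; empty its top is 190 mm above the bench. It moves with the arm.
- link_pivot (a point): Upper pivot pin of the arm at its column, 95 mm above the bench. Two parallel 220 mm links, 30 mm apart, run from here to the ring's head. The ring's centre lies 45 mm farther out than the link's end and 20 mm above it, so it travels on an arc of 220 mm radius and moves 13 mm outward as it sinks to level.
- balance_arm (a joint): How far the arm has sunk, rad: 0 empty, at its upper stop (links rise 0.348 rad toward the ring); lower stop 0.60. A spring holds it up: the ring starts to sink at 1.3 to 2.9 N, then about 15 mm per newton, little damped; a push along the arm acts on the slanting links too. Ring above link_pivot: 0.020 + 0.22 sin(0.348 - value); outward 0.045 + 0.22 cos(0.348 - value).
- balancer: The whole balancer: 100 mm square bolted base plate with a short column, on which the arm also swivels sideways against a stiff friction (about 1 N at the ring). Origin under the centre of the plate; the arm points roughly along the plate's -x.
- bit_block: Drilled wooden block, 76 x 92 x 60 mm, fixed to the bench; origin under its centre. The screwdriver stands in the 33 mm hole at its centre, collar on the block's top; short bits stand 11 mm out of small holes 36 mm from it on the +y side.
- bearing_box: Small printed cardboard box, 52 x 72 x 44 mm, a bystander; origin under its centre.
- drill_battery: Black cordless-tool battery pack lying on the bench, 71 x 108 x 58 mm, a bystander; origin under its centre.
- lube_spray: Spray can, 66 mm across, 187 mm tall, a bystander; origin under its centre.
Things that resemble listed ones, but are neither listed nor needed, are in the scene too. Leave any turquoise look-alike of the bit_block alone.

How it is judged:
By the outcome, as a careful person would: the job done as asked, in the order asked, and still so for the second after the job is handed in, with the robot touching nothing.
It also fails if it takes over 72 s, if anything falls off the work surface, if the arm or the gripper's body presses on something with over 40 N, if the wrist force passes 120 N, or if a joint passes its speed limit or range.

## Robot

A 6-joint arm with a two-finger parallel gripper is mounted at the origin on a cart in front of the work surface, level with it; the furniture and walls round the work are solid. World frame = base frame: x ahead of the robot, y to its left, z up, the work surface at z = 0. Lengths are in m, angles in rad, forces in N, time in s.
With the tool pointing down it reaches from about 0.35 to 0.975 m from the base axis. Payload 7.1 kg.
Tool frame: the origin (TCP) lies midway between the tips of the shut fingers; the grasp point (between the pads) lies 19 mm behind it; z points along the fingers, y is the line along which they close (so a half turn about z gives the same grasp; the last joint's range is limited). The gripper opens to 88 mm and grips with 3 to 60 N. Pads are 20 mm wide; open, the fingers measure 115 mm over their backs; the gripper's body (75 mm by 178 mm) begins 61 mm behind the grasp point.
Start: joints at [-1.218, 0.423, 1.63, -0, 1.089, -0.019], TCP at [0.227, -0.582, 0.223] pointing down, gripper open.
Joint ranges: [-3, 3], [-0.9, 2.11], [0.09, 2.58], [-1.31, 4.45], [0.11, 2.69], [-2.54, 2.54]. Speed limits (rad/s): [2.39, 2.39, 3.01, 3.14, 3.14, 3.14].

## Interface

Orientations are given as a unit quaternion [w, x, y, z].
In Python, from bench import read_state, get_image, camera_params, finish_job gives the robot as it stands.
- The arm moves only by the shell command python3 -m crank 'ROWS' [OPENING] [FORCE]. ROWS is JSON, a list of rows, each an object with "slide": the shift along the tool's x, y, z in mm, a list of three; "yaw": the turn about the tool's z in rad. A call has 1 to 5 rows; each row is the pose to reach, as a shift and turn from the pose commanded when the call began, along the tool's axes at that moment; what a row does not reach only later rows make up. A row lasts 1/8 s, in which the tool goes at most 62.5 mm and 10.7 degrees, less where a joint would pass 70% of its speed; a pose out of reach is approached as far as the arm can. A call with a gripper value outside its range is refused whole. OPENING is the opening, from 0 (shut) to 1 (fully open), set as the call begins (- or left out, the last holds). The fingers move at their own pace and stop on an object; FORCE is the grip in N (left out, the last holds). Time passes only in rows, so rows that repeat a pose let the fingers close. It gives the time, the measured TCP pose, the force, the opening and the grip force at its end, in the units of the state.
- read_state(): the state, without advancing time (a new reading comes with each control period).
- get_image(name): name is "side" or "top"; returns (picture, depth): 480x640x3 uint8, red, green, blue; 480x640 float32, m along the optical axis (not along the pixel's ray), 0 where there is no reading.
- camera_params(name): a dict with "fx", "fy", "cx", "cy" (pixels), "origin" and "rotation" of the camera in the world. Camera axes: x right, y down, z forward; pixel columns grow to the right and rows downward; lengths in m; the calibration is good to about 2 mm. A picture is of the moment at which its call begins. camera_params takes no time and is no camera call.
- finish_job(): hands the job in; it is judged then, once.
The state is a dict: "time": time; "joint_pos": joint angles; "joint_vel": joint speeds; "joint_torque": joint torques, N m; "tool_pos": TCP position; "orientation": TCP orientation; "contact_force": force on the tool from outside, world axes, zero at the start; "ft_torque": the same for the moment, N m; "opening": finger opening in m; "grasp_force": force on a finger pad.
Only numpy, scipy, OpenCV 4.12 (cv2) and the standard library are available. Lean on these libraries where they do the work, as an engineer would, in place of code of your own. Each camera call takes 0.05 s, during which the arm holds its last target. There are 200 camera calls.

## Working session

There is one attempt and no reset: what is moved stays moved. The work goes in short steps, Python scripts to look and compute and a shell command to move; the robot and the scene stay as the last step left them, time stands still between calls to the robot, and variables do not carry over. Pictures are saved under pics/ and viewed, at most 10 in all, crops included, and the job is handed in when it is done.

```bash
ls; mkdir -p pics
cat > h.py <<'E'
import numpy as np, cv2
from bench import read_state, get_image, camera_params
def grab(n,tag):
    p,d=get_image(n); np.savez(f'pics/{tag}.npz',p=p,d=d); cv2.imwrite(f'pics/{tag}.png',p[:,:,::-1]); return p,d
def pt(n,u,v,z):
    c=camera_params(n); r=np.array([(u-c['cx'])/c['fx'],(v-c['cy'])/c['fy'],1.])
    return np.array(c['origin'])+np.array(c['rotation'])@r*z
def cloud(n,d):
    v,u=np.mgrid[0:480,0:640]; c=camera_params(n)
    r=np.stack([(u-c['cx'])/c['fx'],(v-c['cy'])/c['fy'],np.ones_like(u)],-1)*d[...,None]
    return r@np.array(c['rotation']).T+np.array(c['origin'])
E
python3 - <<'E'
from h import *
for n in('side','top'):
    grab(n,n+'0'); c=camera_params(n); print(n,c)
print(read_state())
E
```

```text
pics
side {'fx': 561.3076117640828, 'fy': 561.3076117640828, 'cx': 332.54801902454165, 'cy': 242.34223328116798, 'origin': array([0.33054741, 0.88624514, 0.83843118]), 'rotation': array([ 0.05090012, -0.13068403,  0.90991005, -0.39037747])}
top {'fx': 463.8875181886587, 'fy': 463.8875181886587, 'cx': 319.3681229919002, 'cy': 235.53207889872664, 'origin': array([0.36383645, 0.18100018, 1.10724177]), 'rotation': array([-0.06036553,  0.70603413, -0.70225425,  0.06863516])}
{'time': 0.1, 'joint_pos': array([-1.21797061e+00,  4.23778676e-01,  1.63057463e+00, -9.25399203e-06,
        1.08861232e+00, -1.89897160e-02]), 'joint_vel': array([-0.00297904,  0.0009066 , -0.00048695, -0.00015459,  0.00215028,
       -0.00244633]), 'joint_torque': array([-9.35460994e-04, -5.45615101e+01, -2.74325734e+01,  6.44782651e-02,
        1.87880028e-02, -3.12550173e-05]), 'tool_pos': array([ 0.22692599, -0.58182436,  0.22198584]), 'orientation': array([-6.76261133e-04,  9.82768246e-01,  1.84840752e-01, -1.18096043e-04]), 'contact_force': array([0.95354972, 0.03571915, 0.82528743]), 'ft_torque': array([-0.06547025,  0.03163252,  0.0404845 ]), 'grasp_force': 0.0, 'opening': 0.08752187107252105}
```

Rotation is a quaternion; adapting.

Add to h.py:
```python
from scipy.spatial.transform import Rotation as R
_cp=camera_params
def camera_params(n):
    c=dict(_cp(n)); q=np.array(c['rotation']); c['rotation']=R.from_quat(q[[1,2,3,0]]).as_matrix(); return c
```

```text
(no output)
```

View pics/side0.png

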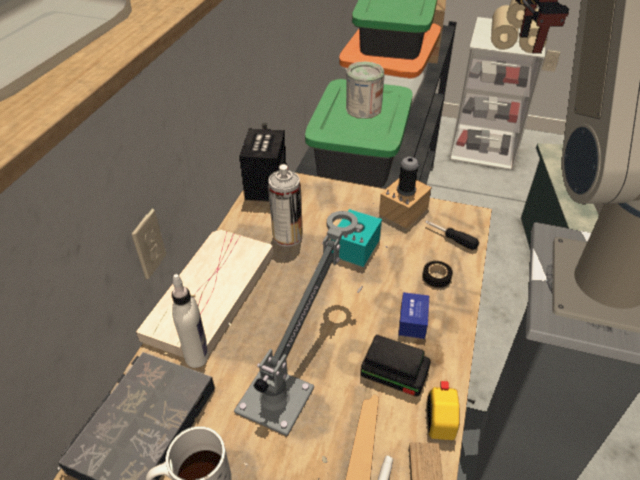

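View pics/top0.png

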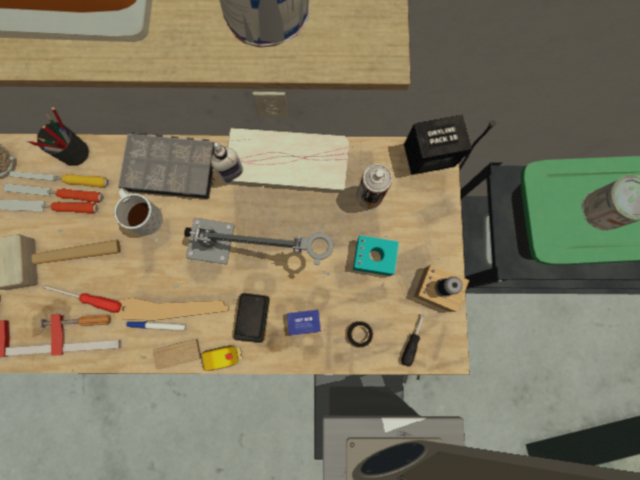

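Side view: driver (408,178) in the wooden block (405,203), ring (343,222), balancer base (273,400). Top view: driver cap (450,287) in the wooden block (442,287), ring (319,245), base (210,241). There are two candidate blocks: turquoise at top (376,255), empty and to be left alone, and wooden at (442,287), which holds the grey-capped black driver and so fits. The red and black hand screwdrivers lying down aren't the tool. I'll confirm with one enlarged crop.

Run:
```python
from h import *
S=np.load('pics/side0.npz');T=np.load('pics/top0.npz')
def crop(p,u,v,w,h,W,H): return cv2.resize(p[v:v+h,u:u+w,::-1],(W,H),interpolation=cv2.INTER_CUBIC)
a=crop(S['p'],365,145,80,90,400,450)if 0 else crop(S['p'],370,145,80,60,400,300)
b=crop(T['p'],410,255,80,60,400,300)
c=crop(S['p'],310,195,80,60,400,300)
d=crop(T['p'],280,215,80,60,400,300)
cv2.imwrite('pics/c1.png',np.vstack([np.hstack([a,b]),np.hstack([c,d])]))
for n,D in(('side',S),('top',T)):
    P=cloud(n,D['d'])
    # ring region: z 0.17..0.205 
    if n=='top': boxes={'ring':(300,230,336,262),'drv':(430,270,470,305)}
    else: boxes={'ring':(322,208,362,240),'drv':(395,150,422,200)}
    for k,(u0,v0,u1,v1) in boxes.items():
        q=P[v0:v1,u0:u1].reshape(-1,3); q=q[D['d'][v0:v1,u0:u1].ravel()>0]
        h,e=np.histogram(q[:,2],bins=np.arange(-.02,.24,.01)); print(n,k,dict((round(x,2),int(y)) for x,y in zip(e,h) if y))
        lo,hi=(.18,.205) if k=='ring' else (.138,.16)
        m=q[(q[:,2]>lo)&(q[:,2]<hi)]; 
        if len(m): print(len(m),m.mean(0),m.min(0),m.max(0),np.median(m[:,2]))
```

```text
side ring {np.float64(-0.01): 194, np.float64(0.0): 131, np.float64(0.02): 3, np.float64(0.03): 1, np.float64(0.04): 1, np.float64(0.05): 191, np.float64(0.06): 101, np.float64(0.07): 2, np.float64(0.17): 32, np.float64(0.18): 495, np.float64(0.19): 123}
618 [0.51142595 0.18163214 0.18762411] [0.4764479  0.1440911  0.18003092] [0.54017138 0.21897439 0.19232377] 0.18860803361758632
side drv {np.float64(-0.02): 1, np.float64(0.05): 138, np.float64(0.06): 203, np.float64(0.07): 64, np.float64(0.08): 58, np.float64(0.09): 71, np.float64(0.1): 63, np.float64(0.11): 68, np.float64(0.12): 59, np.float64(0.13): 111, np.float64(0.14): 77}
114 [ 0.43988899 -0.10544165  0.14090727] [ 0.42418664 -0.12329413  0.13800941] [ 0.45649294 -0.09053714  0.14481343] 0.14101612169381195
top ring {np.float64(-0.01): 253, np.float64(0.0): 406, np.float64(0.13): 2, np.float64(0.15): 2, np.float64(0.16): 2, np.float64(0.17): 8, np.float64(0.18): 224, np.float64(0.19): 250}
474 [0.51258996 0.17631133 0.18989542] [0.48121382 0.14311398 0.18033045] [0.54100233 0.20966565 0.19524097] 0.1901148086782385
top drv {np.float64(-0.01): 58, np.float64(0.0): 75, np.float64(0.01): 4, np.float64(0.02): 2, np.float64(0.03): 5, np.float64(0.04): 4, np.float64(0.05): 232, np.float64(0.06): 462, np.float64(0.07): 31, np.float64(0.08): 22, np.float64(0.09): 19, np.float64(0.1): 19, np.float64(0.11): 28, np.float64(0.12): 18, np.float64(0.13): 100, np.float64(0.14): 169}
213 [ 0.43977487 -0.11059497  0.14172263] [ 0.42289348 -0.12899342  0.13802038] [ 0.45626279 -0.09291138  0.14727943] 0.14155019209337316
```

View pics/c1.png

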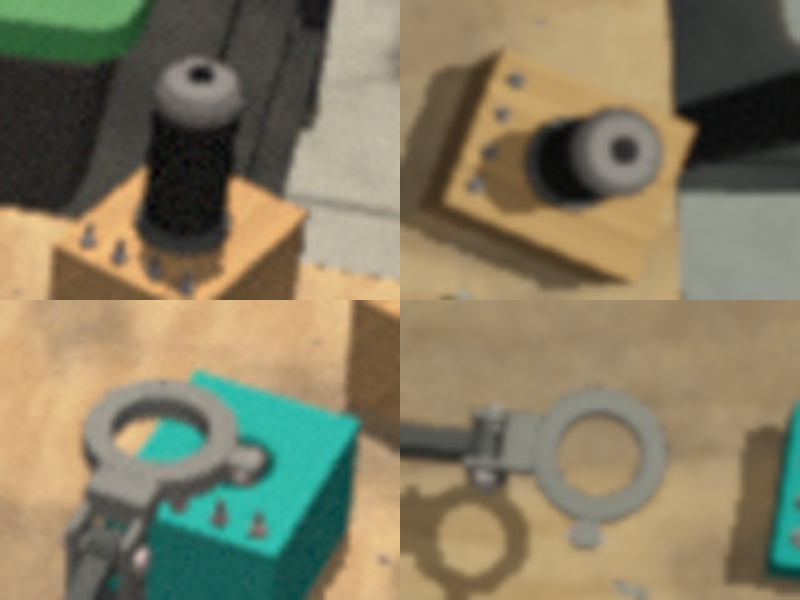

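The crop confirms the wooden block, with the black ribbed driver and grey cap (button at side ≈(410,159.5), top ≈(454.5,284.8)). The empty ring has its bore centre at side ≈(341.5,221) and top ≈(319.5,245.3), and a knob on its robot-facing side. Next I triangulate.

```bash
cat >> h.py <<'E'
def ray(n,u,v):
    c=camera_params(n); r=c['rotation']@np.array([(u-c['cx'])/c['fx'],(v-c['cy'])/c['fy'],1.]); return np.array(c['origin']),r/np.linalg.norm(r)
def tri(a,b):
    o1,r1=ray('side',*a);o2,r2=ray('top',*b)
    s=np.linalg.lstsq(np.stack([r1,-r2],1),o2-o1,rcond=None)[0]
    p,q=o1+s[0]*r1,o2+s[1]*r2
    return (p+q)/2,np.linalg.norm(p-q)
def atz(n,u,v,z):
    o,r=ray(n,u,v); return o+r*(z-o[2])/r[2]
E
python3 - <<'E'
from h import *
print('cap',tri((410,159.5),(454.5,284.8)),atz('side',410,159.5,.144),atz('top',454.5,284.8,.144))
print('ring',tri((341.5,221),(319.5,245.3)),atz('side',341.5,221,.19),atz('top',319.5,245.3,.19))
# ring: circle fit of top-face outline points from top depth
T=np.load('pics/top0.npz');P=cloud('top',T['d'])
q=P[225:266,296:345].reshape(-1,3);q=q[(abs(q[:,2]-.19)<.012)]
from scipy.optimize import minimize
f=lambda c:-np.sum((np.hypot(*(q[:,:2]-c).T)<.0285)&(np.hypot(*(q[:,:2]-c).T)>.016))
g=[(f(np.array([x,y])),x,y) for x in np.arange(.49,.53,.001) for y in np.arange(.15,.2,.001)];m=min(g)[0];print(m,np.mean([k[1:] for k in g if k[0]<=m+3],0))
print('base',atz('top',210,241,.006),atz('side',274,402,.006))
s=read_state();r=R.from_quat(s['orientation'][[1,2,3,0]]).as_matrix();print(r.round(4))
for nm,(u,v) in {'can':(376,178)}.items(): print(nm,atz('top',u,v,.187))
for nm,(u,v) in {'blkA':(410+104/5,255+50/5),'B':(410+42/5,255+203/5),'C':(410+230/5,255+282/5),'D':(410+295/5,255+127/5)}.items(): print(nm,atz('top',u,v,.06))
E
```

```text
cap (array([ 0.43989771, -0.11217728,  0.14092944]), np.float64(0.0002596141805289458)) [ 0.4395462  -0.10778365  0.144     ] [ 0.43952656 -0.11125239  0.144     ]
ring (array([0.51440419, 0.17022161, 0.1857613 ]), np.float64(0.0005468086702642809)) [0.5134889  0.17485367 0.19      ] [0.51343745 0.17024241 0.19      ]
-391 [0.51333333 0.17133333]
base [0.5522704  0.43117013 0.006     ] [0.55193387 0.44060713 0.006     ]
[[ 9.317e-01  3.633e-01 -5.000e-04]
 [ 3.633e-01 -9.317e-01  1.300e-03]
 [ 0.000e+00 -1.400e-03 -1.000e+00]]
can [0.65563429 0.05395312 0.187     ]
blkA [ 0.49080232 -0.08480012  0.06      ]
B [ 0.4214833  -0.05410901  0.06      ]
C [ 0.38679657 -0.13720683  0.06      ]
D [ 0.45623807 -0.17017657  0.06      ]
```

```bash
python3 -m crank '[{"slide":[45,-44,0]},{"slide":[90,-88,0]},{"slide":[134,-132,0]},{"slide":[178,-175,0]},{"slide":[184,-181,0]}]' 1
python3 -m crank '[{"slide":[45,-44,0]},{"slide":[90,-88,0]},{"slide":[134,-132,0]},{"slide":[178,-175,0]},{"slide":[184,-181,0]}]'; python3 -m crank '[{"slide":[0,0,0]},{"slide":[0,0,0]}]'
python3 - <<'E'
from h import *
s=read_state();r=R.from_quat(s['orientation'][[1,2,3,0]]).as_matrix();print(s['joint_pos'],(r.T@(np.array([.4397,-.1108,.086])-s['tool_pos'])*1000).round(1))
E
```

```text
[-1.21797061e+00  4.23778676e-01  1.63057463e+00 -9.25399203e-06
  1.08861232e+00 -1.89897160e-02] [ 369.4 -361.3  136.5]schema error: expected keys slide, yaw
schema error: expected keys slide, yaw
schema error: expected keys slide, yaw
```

```bash
python3 -m crank '[{"slide":[45,-44,0],"yaw":0},{"slide":[90,-88,0],"yaw":0},{"slide":[134,-132,0],"yaw":0},{"slide":[178,-175,0],"yaw":0},{"slide":[184,-181,0],"yaw":0}]' 1
python3 -m crank '[{"slide":[45,-44,0],"yaw":0},{"slide":[90,-88,0],"yaw":0},{"slide":[134,-132,0],"yaw":0},{"slide":[178,-175,0],"yaw":0},{"slide":[184,-181,0],"yaw":0}]'; python3 -m crank '[{"slide":[0,0,0],"yaw":0},{"slide":[0,0,0],"yaw":0}]'
python3 - <<'E'
from h import *
s=read_state();r=R.from_quat(s['orientation'][[1,2,3,0]]).as_matrix();print(s['joint_pos'],(r.T@(np.array([.4397,-.1108,.086])-s['tool_pos'])*1000).round(1))
grab('side','side1');grab('top','top1')
a=np.load('pics/side1.npz')['p'][60:240,320:520,::-1];cv2.imwrite('pics/c2.png',cv2.resize(a,(667,600),interpolation=cv2.INTER_CUBIC))
E
```

```text
time: 0.72
tool_pos: [0.3333, -0.3435, 0.2224]
orientation: [-0.001, 0.982, 0.187, -0.0]
contact_force: [0.1, -0.1, 0.6]
opening: 0.0878
grasp_force: 0.0
time: 1.35
tool_pos: [0.4397, -0.1091, 0.2227]
orientation: [0.0, 0.982, 0.187, 0.0]
contact_force: [0.4, 0.1, -0.1]
opening: 0.0879
grasp_force: 0.0
time: 1.6
tool_pos: [0.438, -0.1127, 0.2225]
orientation: [0.0, 0.983, 0.184, -0.0]
contact_force: [0.3, -0.7, 0.6]
opening: 0.0878
grasp_force: 0.0
[-2.77871866e-01  1.67027603e-01  1.99737353e+00 -3.67066841e-04
  9.77518588e-01  9.23094546e-01] [  2.3  -1.1 136.5]
```

View pics/c2.png

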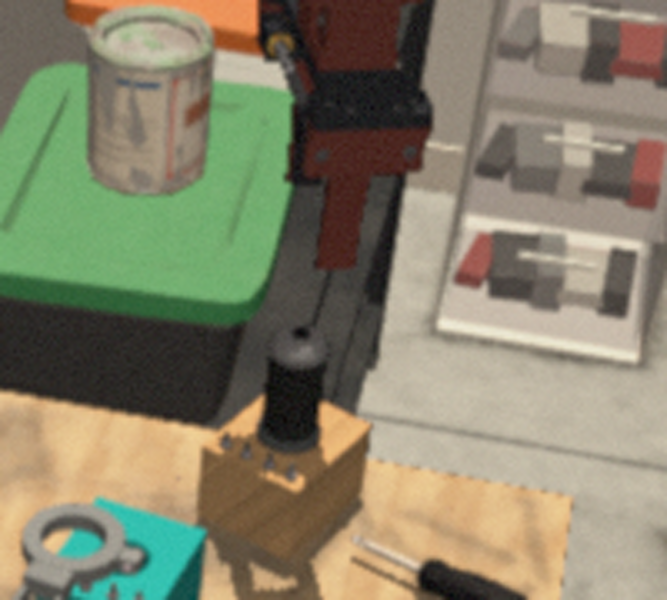

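```bash
python3 -m crank '[{"slide":[2,-1,40],"yaw":0},{"slide":[2,-1,80],"yaw":0},{"slide":[2,-1,110],"yaw":0},{"slide":[2,-1,130],"yaw":0},{"slide":[2,-1,137],"yaw":0}]'; python3 -m crank '[{"slide":[0,0,0],"yaw":0},{"slide":[0,0,0],"yaw":0}]'
```

```text
time: 2.33
tool_pos: [0.439, -0.1104, 0.0847]
orientation: [-0.0, 0.983, 0.184, -0.001]
contact_force: [0.0, 0.6, 0.2]
opening: 0.0878
grasp_force: 0.0
time: 2.58
tool_pos: [0.4405, -0.1101, 0.0865]
orientation: [0.0, 0.983, 0.185, 0.001]
contact_force: [1.1, 0.3, -0.6]
opening: 0.088
grasp_force: 0.0
```

The picture shows the dark red finger (crop 340,230) above the driver (298,345) with the path clear. The gripper is now down around the grip without contact, so I close it.

```bash
python3 -m crank '[{"slide":[0,0,0],"yaw":0},{"slide":[0,0,0],"yaw":0},{"slide":[0,0,0],"yaw":0},{"slide":[0,0,0],"yaw":0},{"slide":[0,0,0],"yaw":0}]' 0 40;python3 -m crank '[{"slide":[0,0,0],"yaw":0},{"slide":[0,0,0],"yaw":0},{"slide":[0,0,0],"yaw":0}]'; python3 -c "
from bench import read_state;s=read_state();print(s['contact_force'],s['ft_torque'])"
```

```text
time: 3.2
tool_pos: [0.4399, -0.1096, 0.0857]
orientation: [-0.0, 0.983, 0.185, -0.0]
contact_force: [0.6, 0.9, -0.3]
opening: 0.0414
grasp_force: 0.0
time: 3.58
tool_pos: [0.4402, -0.1098, 0.0857]
orientation: [0.0, 0.983, 0.185, 0.0]
contact_force: [0.5, -1.6, -0.0]
opening: 0.0376
grasp_force: 40.0
[ 0.54027352 -1.56776353 -0.0287131 ] [-0.29486073 -0.21750372  0.00953444]
```

```bash
python3 -m crank '[{"slide":[0,0,-10],"yaw":0},{"slide":[0,0,-25],"yaw":0},{"slide":[0,0,-45],"yaw":0},{"slide":[0,0,-70],"yaw":0},{"slide":[0,0,-100],"yaw":0}]';python3 -m crank '[{"slide":[0,0,-40],"yaw":0},{"slide":[0,0,-80],"yaw":0},{"slide":[0,0,-110],"yaw":0},{"slide":[0,0,-130],"yaw":0},{"slide":[0,0,-130],"yaw":0}]'; python3 -m crank '[{"slide":[0,0,0],"yaw":0},{"slide":[0,0,0],"yaw":0}]';  python3 - <<'E'
from h import *
for i in range(6):
    get_image('top'); s=read_state(); print(s['contact_force'].round(2),s['ft_torque'].round(3))
r=R.from_quat(s['orientation'][[1,2,3,0]]).as_matrix();print(r.round(3))
print((r.T@(np.array([.5135,.1725,.315])-s['tool_pos'])*1000).round(1))
E
```

```text
time: 4.2
tool_pos: [0.4384, -0.1091, 0.1866]
orientation: [-0.001, 0.983, 0.185, -0.001]
contact_force: [0.2, 1.0, -8.1]
opening: 0.0376
grasp_force: 40.0
time: 4.82
tool_pos: [0.4397, -0.1095, 0.3172]
orientation: [0.0, 0.983, 0.185, 0.001]
contact_force: [-0.1, -0.5, -7.6]
opening: 0.0376
grasp_force: 40.0
time: 5.08
tool_pos: [0.439, -0.1094, 0.3145]
orientation: [-0.001, 0.983, 0.185, -0.001]
contact_force: [0.7, 0.2, -7.7]
opening: 0.0378
grasp_force: 40.0
[ 0.2  -0.44 -7.83] [ 0.023 -0.093 -0.046]
[-0.19  0.42 -7.47] [ 0.02  -0.004 -0.02 ]
[ 0.86  0.64 -7.32] [-0.05   0.007 -0.005]
[-0.36  0.35 -7.89] [-0.001  0.007  0.072]
[-0.47 -0.39 -7.13] [ 0.049 -0.012 -0.013]
[-0.58  0.25 -7.27] [ 0.01  -0.044 -0.024]
[[ 0.932  0.363 -0.001]
 [ 0.363 -0.932  0.   ]
 [-0.001 -0.    -1.   ]]
[ 171.1 -236.1    0.4]
```

```bash
python3 -m crank '[{"slide":[26,-36,0],"yaw":0},{"slide":[57,-79,0],"yaw":0},{"slide":[90,-124,0],"yaw":0},{"slide":[120,-165,0],"yaw":0},{"slide":[145,-200,0],"yaw":0}]';python3 -m crank '[{"slide":[16,-22,0],"yaw":0},{"slide":[23,-32,0],"yaw":0},{"slide":[26,-36,10],"yaw":0},{"slide":[26,-36,20],"yaw":0},{"slide":[26,-36,20],"yaw":0}]'; python3 -m crank '[{"slide":[0,0,0],"yaw":0},{"slide":[0,0,0],"yaw":0}]';  python3 - <<'E'
from h import *
a=grab('side','side2')[0];b=grab('top','top2')[0];s=read_state();print(s['tool_pos'],s['contact_force'])
a=cv2.resize(a[130:250,290:390,::-1],(500,600),interpolation=cv2.INTER_CUBIC);b=cv2.resize(b[205:285,280:360,::-1],(300,300),interpolation=cv2.INTER_CUBIC)
o=np.zeros((600,800,3),np.uint8);o[:,:500]=a;o[:300,500:]=b;cv2.imwrite('pics/c3.png',o)
E
```

```text
time: 6.0
tool_pos: [0.5027, 0.1313, 0.3156]
orientation: [-0.0, 0.983, 0.185, 0.0]
contact_force: [0.4, 0.2, -6.9]
opening: 0.0377
grasp_force: 40.0
time: 6.62
tool_pos: [0.5125, 0.1712, 0.2942]
orientation: [0.0, 0.983, 0.184, -0.002]
contact_force: [0.2, 0.3, -8.4]
opening: 0.0377
grasp_force: 40.0
time: 6.88
tool_pos: [0.5138, 0.172, 0.2961]
orientation: [-0.0, 0.983, 0.185, 0.0]
contact_force: [-0.3, 0.6, -7.4]
opening: 0.0375
grasp_force: 40.0
[0.51371441 0.17218839 0.29604573] [ 0.09369906 -0.26207924 -7.8607338 ]
```

View pics/c3.png

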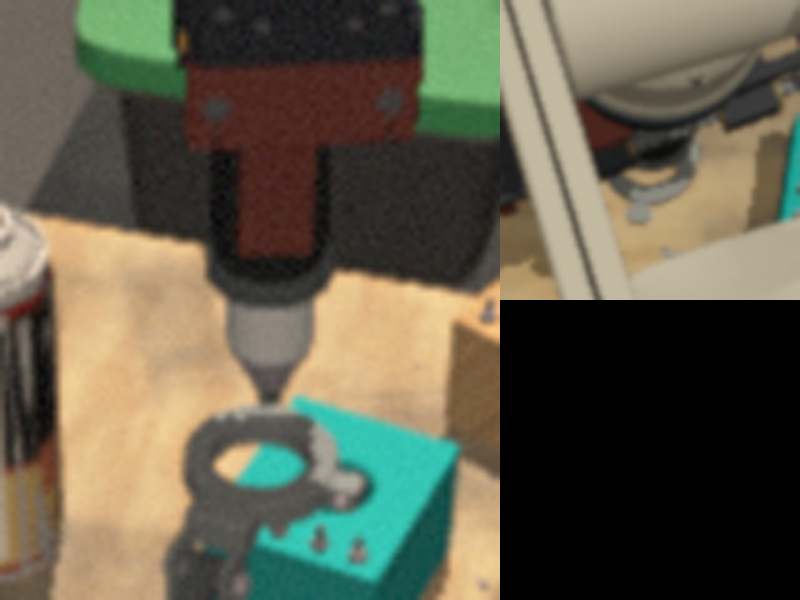

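The crop shows the driver's nose (≈(344,210) full frame) hanging just behind and above the ring (bore centre ≈(341.5,221)); the top view is blocked by the robot arm. I'll compare driver and ring in the same side depth cloud so that the calibration bias cancels.

```bash
cat > fit.py <<'E'
from h import *
from scipy.optimize import least_squares
c=camera_params('side')
def proj(p):
    q=c['rotation'].T@(np.array(p)-c['origin']); return np.array([c['fx']*q[0]/q[2]+c['cx'],c['fy']*q[1]/q[2]+c['cy']])
def ringfit(D,zr=.19,tol=.006,box=(195,245,318,362)):
    P=cloud('side',D['d']);v0,v1,u0,u1=box
    q=P[v0:v1,u0:u1].reshape(-1,3); q=q[abs(q[:,2]-zr+.0015)<tol]
    rr=lambda cc:np.hypot(*(q[:,:2]-cc).T)
    g=[(-np.sum((rr([x,y])<.0275)&(rr([x,y])>.017))+np.sum(rr([x,y])<.0155),x,y) for x in np.arange(.48,.54,.001) for y in np.arange(.13,.21,.001)]
    m=min(g)[0]; return m,np.mean([k[1:] for k in g if k[0]<=m+4],0),np.median(q[:,2])
def cyl(D,tcp,lo,hi,r):
    P=cloud('side',D['d']); q=P.reshape(-1,3); q=q[(q[:,2]>lo)&(q[:,2]<hi)&(np.hypot(*(q[:,:2]-tcp[:2]).T)<.035)]
    f=lambda cc:np.hypot(*(q[:,:2]-cc).T)-r
    return least_squares(f,tcp[:2],loss='soft_l1',f_scale=.001).x,len(q)
E
python3 - <<'E'
from fit import *
S0=np.load('pics/side0.npz');S2=np.load('pics/side2.npz')
print('ring0',ringfit(S0),'ring2',ringfit(S2))
t=np.array([.5137,.1722,.296]); tip=t[2]-.081
print('barrel',cyl(S2,t,tip+.030,tip+.052,.015),'grip',cyl(S2,t,tip+.066,tip+.078,.019))
print('tip px',proj([t[0],t[1],tip]),'barrel mid px',proj([t[0],t[1],tip+.04]),'measured col',290+271.5/5-.4)
print('ring ctr px at tcp xy',proj([t[0],t[1],.19]), 'seen 341.5 221')
S=np.load('pics/side0.npz')
print('drv0',cyl(S0,np.array([.4397,-.1105,0]),.075,.12,.019))
E
```

```text
ring0 (np.int64(-386), array([0.513 , 0.1745]), np.float64(0.18882767689485136)) ring2 (np.int64(-389), array([0.513, 0.175]), np.float64(0.18886721765097003))
barrel (array([0.51212803, 0.17192842]), 159) grip (array([0.51282311, 0.1718422 ]), 110)
tip px [342.09054716 209.07432676] barrel mid px [342.59749535 190.73320822] measured col 343.90000000000003
ring ctr px at tcp xy [341.78819284 220.01334648] seen 341.5 221
drv0 (array([ 0.44056843, -0.11031924]), 294)
```

```bash
python3 -m crank '[{"slide":[1.5,0,12],"yaw":0},{"slide":[1.5,0,22],"yaw":0},{"slide":[1.5,0,30],"yaw":0},{"slide":[1.5,0,36],"yaw":0},{"slide":[1.5,0,40],"yaw":0}]';python3 -m crank '[{"slide":[0,0,2],"yaw":0},{"slide":[0,0,4],"yaw":0},{"slide":[0,0,6],"yaw":0},{"slide":[0,0,6],"yaw":0},{"slide":[0,0,6],"yaw":0}]';  python3 - <<'E'
from fit import *
f=[]
for i in range(5):
    get_image('top'); f.append(read_state()['contact_force'])
print(np.mean(f,0))
a=grab('side','side3')[0];t=read_state()['tool_pos'];print(t)
S=np.load('pics/side3.npz')
print('ring',ringfit(S),'barrel',cyl(S,t,t[2]-.081+.034,t[2]-.081+.052,.015),'grip',cyl(S,t,t[2]-.015,t[2]-.003,.019))
cv2.imwrite('pics/c4.png',cv2.resize(a[175:250,295:395,::-1],(800,600),interpolation=cv2.INTER_CUBIC))
E
```

```text
time: 7.6
tool_pos: [0.5148, 0.1729, 0.2552]
orientation: [0.0, 0.983, 0.185, -0.0]
contact_force: [-0.5, -0.6, -7.1]
opening: 0.0374
grasp_force: 40.0
time: 8.22
tool_pos: [0.515, 0.1729, 0.2498]
orientation: [0.0, 0.983, 0.185, 0.0]
contact_force: [0.1, -0.7, -7.2]
opening: 0.0377
grasp_force: 40.0
[-0.06048241  0.40681869 -7.47439752]
[0.51492669 0.17287959 0.24973402]
ring (np.int64(-239), array([0.5135, 0.174 ]), np.float64(0.1888321529871736)) barrel (array([0.51343461, 0.17276447]), 106) grip (array([0.51398524, 0.17284935]), 94)
```

View pics/c4.png

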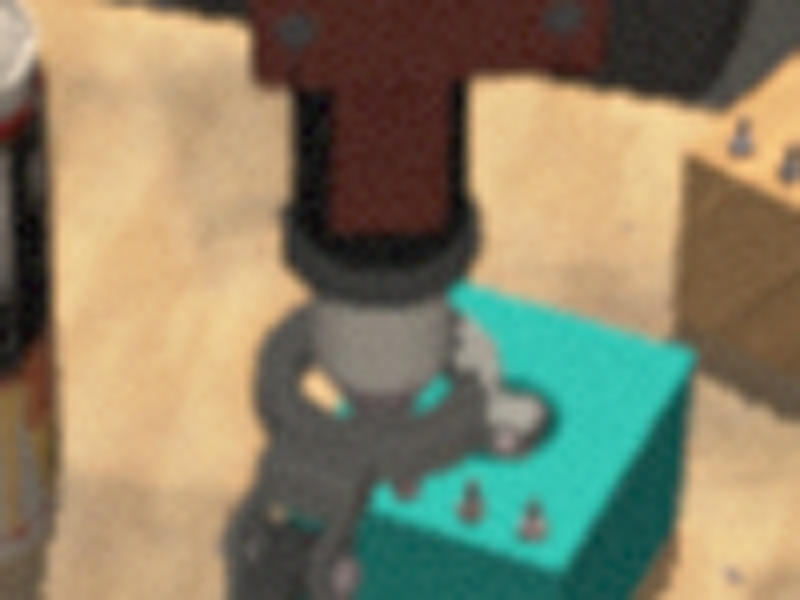

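The crop shows the cone inside the bore, clear all round. The barrel centre is at x≈382 against ring centre ≈376, so I shift about 1.3 mm in +x and ease down.

```bash
python3 -m crank '[{"slide":[1.3,0,2],"yaw":0},{"slide":[1.3,0,5],"yaw":0},{"slide":[1.3,0,8],"yaw":0},{"slide":[1.3,0,11],"yaw":0},{"slide":[1.3,0,14],"yaw":0}]';python3 -m crank '[{"slide":[0,0,3],"yaw":0},{"slide":[0,0,6],"yaw":0},{"slide":[0,0,9],"yaw":0},{"slide":[0,0,11],"yaw":0},{"slide":[0,0,12],"yaw":0}]';  python3 - <<'E'
from fit import *
f=[]
for i in range(6):
    get_image('top'); f.append(read_state()['contact_force'])
print(np.mean(f,0),np.std(f,0));
a=grab('side','side4')[0];t=read_state()['tool_pos'];print(t)
S=np.load('pics/side4.npz')
print('ring',ringfit(S),'grip',cyl(S,t,t[2]-.015,t[2]-.003,.019))
E
```

```text
time: 9.15
tool_pos: [0.5161, 0.1733, 0.2354]
orientation: [0.0, 0.983, 0.185, -0.0]
contact_force: [0.3, 0.0, -7.6]
opening: 0.0377
grasp_force: 40.0
time: 9.78
tool_pos: [0.5161, 0.1733, 0.2236]
orientation: [0.0, 0.983, 0.185, -0.0]
contact_force: [0.1, -0.7, -8.3]
opening: 0.0376
grasp_force: 40.0
[-0.1906858  -0.08068086 -7.46329387] [0.49082621 0.47785964 0.31070259]
[0.51618    0.17338013 0.22380137]
ring (np.int64(-201), array([0.51333333, 0.17366667]), np.float64(0.18891205815246404)) grip (array([0.51547442, 0.17317161]), 85)
```

```bash
python3 -m crank '[{"slide":[0,0,2],"yaw":0},{"slide":[0,0,4],"yaw":0},{"slide":[0,0,6],"yaw":0},{"slide":[-0.2,0.3,8],"yaw":0},{"slide":[-0.5,0.8,10],"yaw":0}]';  cat > f.py <<'E'
from fit import *
f=[]
for i in range(6):
    get_image('top'); f.append(read_state()['contact_force'])
t=read_state()['tool_pos'];print(np.mean(f,0).round(2),t.round(4))
E
python3 f.py
```

```text
time: 10.75
tool_pos: [0.516, 0.1723, 0.2138]
orientation: [0.0, 0.983, 0.185, 0.0]
contact_force: [-1.0, -1.2, -3.9]
opening: 0.0377
grasp_force: 40.0
[-1.03 -0.63 -4.47] [0.516  0.1724 0.2138]
```

```bash
python3 -m crank '[{"slide":[-0.8,0.8,2.5],"yaw":0},{"slide":[-1.5,1.6,6],"yaw":0},{"slide":[-2.0,2.5,9],"yaw":0},{"slide":[-2.5,3.3,12],"yaw":0},{"slide":[-3.0,4.0,15],"yaw":0}]'; python3 f.py
```

```text
time: 11.68
tool_pos: [0.5148, 0.1677, 0.1986]
orientation: [-0.0, 0.983, 0.185, 0.0]
contact_force: [1.4, 0.1, -4.3]
opening: 0.038
grasp_force: 40.0
[ 0.48  0.07 -4.47] [0.5145 0.1677 0.1987]
```

```bash
python3 -m crank '[{"slide":[-0.4,0.7,2.5],"yaw":0},{"slide":[-0.8,1.4,6],"yaw":0},{"slide":[-1.1,2.0,9],"yaw":0},{"slide":[-1.5,2.6,12],"yaw":0},{"slide":[-1.8,3.1,15],"yaw":0}]'; python3 f.py
```

```text
time: 12.6
tool_pos: [0.514, 0.1641, 0.1835]
orientation: [-0.0, 0.983, 0.185, -0.0]
contact_force: [-0.0, 1.5, -4.0]
opening: 0.0376
grasp_force: 40.0
[-0.32  2.06 -3.55] [0.514  0.1641 0.1837]
```

```bash
python3 -m crank '[{"slide":[0,0,2.5],"yaw":0},{"slide":[0,0,6],"yaw":0},{"slide":[-0.2,0.3,9],"yaw":0},{"slide":[-0.4,0.7,12],"yaw":0},{"slide":[-0.6,1.0,15],"yaw":0}]'; python3 f.py
```

```text
time: 13.52
tool_pos: [0.5138, 0.1627, 0.1685]
orientation: [0.0, 0.983, 0.185, -0.0]
contact_force: [0.8, -3.5, -1.2]
opening: 0.0377
grasp_force: 40.0
[-0.29 -2.8  -1.99] [0.5138 0.1629 0.1687]
```

```bash
python3 -m crank '[{"slide":[-0.4,0.7,2.5],"yaw":0},{"slide":[-0.6,1.1,5],"yaw":0},{"slide":[-0.8,1.5,8],"yaw":0},{"slide":[-1.0,1.7,10],"yaw":0},{"slide":[-1.1,1.9,12],"yaw":0}]'; python3 f.py
```

```text
time: 14.45
tool_pos: [0.5138, 0.1611, 0.1566]
orientation: [-0.0, 0.983, 0.185, 0.0]
contact_force: [-0.3, 2.7, -1.1]
opening: 0.0377
grasp_force: 40.0
[ 0.    3.27 -1.66] [0.5137 0.1609 0.1568]
```

```bash
python3 -m crank '[{"slide":[0.1,-0.3,2],"yaw":0},{"slide":[0.1,-0.3,4],"yaw":0},{"slide":[0.1,-0.2,6],"yaw":0},{"slide":[0.1,-0.2,8],"yaw":0},{"slide":[0.1,-0.2,10],"yaw":0}]'; python3 f.py
```

```text
time: 15.38
tool_pos: [0.5135, 0.1606, 0.1465]
orientation: [0.0, 0.983, 0.185, -0.0]
contact_force: [0.0, -2.6, 0.0]
opening: 0.0378
grasp_force: 40.0
[ 0.32 -3.13 -0.6 ] [0.5133 0.1607 0.1466]
```

```bash
python3 -m crank '[{"slide":[-0.1,0.3,2],"yaw":0},{"slide":[-0.1,0.3,4],"yaw":0},{"slide":[-0.1,0.3,6],"yaw":0},{"slide":[-0.1,0.3,7],"yaw":0},{"slide":[-0.1,0.3,7],"yaw":0}]'; python3 f.py
```

```text
time: 16.3
tool_pos: [0.5134, 0.1606, 0.1395]
orientation: [0.0, 0.983, 0.185, -0.0]
contact_force: [0.7, -3.9, -0.4]
opening: 0.0377
grasp_force: 40.0
[-1.03 -3.27  0.  ] [0.5134 0.1606 0.1396]
```

```bash
python3 -m crank '[{"slide":[-0.1,0.2,0],"yaw":0},{"slide":[-0.2,0.4,0],"yaw":0},{"slide":[-0.2,0.4,0],"yaw":0}]'; python3 f.py; python3 f.py;  python3 - <<'E'
from fit import *
a=grab('side','side5')[0]
cv2.imwrite('pics/c5.png',cv2.resize(a[195:285,285:405,::-1],(800,600),interpolation=cv2.INTER_CUBIC))
E
```

```text
time: 16.98
tool_pos: [0.5136, 0.1604, 0.1398]
orientation: [-0.0, 0.983, 0.185, 0.0]
contact_force: [-1.6, -0.4, -0.1]
opening: 0.0379
grasp_force: 40.0
[-0.91 -0.67 -0.31] [0.5136 0.1604 0.1398]
[-0.69  0.27 -0.28] [0.5137 0.1604 0.1397]
```

View pics/c5.png

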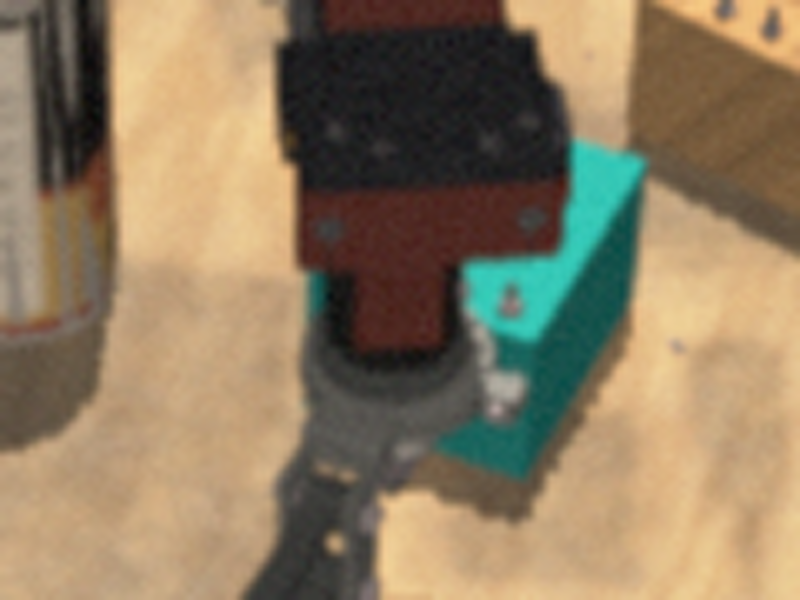

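The collar sits on the ring (crop ≈(395,380)) with the lateral forces near zero and about 0.3 N still on the gripper. I ease down a little more.

```bash
python3 -m crank '[{"slide":[-0.3,-0.1,1.5],"yaw":0},{"slide":[-0.5,-0.2,3],"yaw":0},{"slide":[-0.5,-0.2,4],"yaw":0},{"slide":[-0.5,-0.2,5],"yaw":0},{"slide":[-0.5,-0.2,5],"yaw":0}]'; sed -i 's/range(6)/range(12)/' f.py; python3 f.py; python3 f.py
```

```text
time: 18.25
tool_pos: [0.5132, 0.1604, 0.1347]
orientation: [-0.0, 0.983, 0.185, 0.0]
contact_force: [0.3, 2.5, 0.7]
opening: 0.0376
grasp_force: 40.0
[1.34 2.96 0.19] [0.5131 0.1604 0.1347]
[1.22 4.2  0.65] [0.513  0.1603 0.1347]
```

```bash
python3 -m crank '[{"slide":[0.2,-0.2,-1],"yaw":0},{"slide":[0.4,-0.3,-2],"yaw":0},{"slide":[0.4,-0.3,-2],"yaw":0},{"slide":[0.4,-0.3,-2],"yaw":0}]';  python3 f.py; python3 f.py
```

```text
time: 19.95
tool_pos: [0.513, 0.1604, 0.1366]
orientation: [0.0, 0.983, 0.185, -0.0]
contact_force: [1.0, 0.8, 0.7]
opening: 0.0376
grasp_force: 40.0
[-0.15 -0.26  0.28] [0.513  0.1605 0.1366]
[-0.56 -1.53  0.04] [0.5131 0.1605 0.1366]
```

```bash
python3 -m crank '[{"slide":[0,0,0],"yaw":0},{"slide":[0,0,0],"yaw":0}]' 0 12; python3 -m crank '[{"slide":[0,0,0],"yaw":0},{"slide":[0,0,0],"yaw":0},{"slide":[0,0,0],"yaw":0}]' 0 3; python3 f.py; python3 -m crank '[{"slide":[0,0,0],"yaw":0},{"slide":[0,0,0],"yaw":0},{"slide":[0,0,0],"yaw":0},{"slide":[0,0,0],"yaw":0},{"slide":[0,0,0],"yaw":0}]' 0.46;  python3 f.py
python3 - <<'E'
from fit import *
from glob import glob
for n in('side5','side6'):
    if n=='side6': grab('side','side6')
    S=np.load(f'pics/{n}.npz');P=cloud('side',S['d']);q=P[195:285,300:380].reshape(-1,3)
    t=np.array([.513,.1605]); m=q[(np.hypot(*(q[:,:2]-t).T)<.03)&(q[:,2]>.08)&(q[:,2]<.125)]
    h,e=np.histogram(m[:,2],bins=np.arange(.08,.126,.004));print(h)
E
```

```text
time: 21.4
tool_pos: [0.5131, 0.1605, 0.1366]
orientation: [0.0, 0.983, 0.185, -0.0]
contact_force: [-0.8, -3.8, -0.2]
opening: 0.0378
grasp_force: 12.0
time: 21.78
tool_pos: [0.5132, 0.1607, 0.1367]
orientation: [-0.0, 0.983, 0.185, -0.0]
contact_force: [-0.4, -2.3, -0.3]
opening: 0.0386
grasp_force: 3.0
[-1.22 -2.4   0.14] [0.5132 0.1606 0.1367]
time: 23.0
tool_pos: [0.5133, 0.1607, 0.1367]
orientation: [-0.0, 0.983, 0.185, 0.0]
contact_force: [-0.7, -0.8, 0.3]
opening: 0.0406
grasp_force: 0.0
[ 0.11 -0.07  0.33] [0.5132 0.1606 0.1367]
[  3   9   5   0   0   9  22  38 145  47  74]
[  7   6   0   1   3  17  34 134  48  79  33]
```

The tool is released at 40.6 mm opening with zero force. I open fully and retract straight up.

```bash
python3 -m crank '[{"slide":[0,0,0],"yaw":0},{"slide":[0,0,0],"yaw":0},{"slide":[0,0,0],"yaw":0},{"slide":[0,0,0],"yaw":0},{"slide":[0,0,0],"yaw":0}]' 1; python3 -m crank '[{"slide":[0,0,-8],"yaw":0},{"slide":[0,0,-20],"yaw":0},{"slide":[0,0,-40],"yaw":0},{"slide":[0,0,-65],"yaw":0},{"slide":[0,0,-90],"yaw":0}]';python3 -m crank '[{"slide":[0,0,-40],"yaw":0},{"slide":[0,0,-80],"yaw":0},{"slide":[0,0,-110],"yaw":0},{"slide":[0,0,-120],"yaw":0},{"slide":[0,0,-120],"yaw":0}]'
python3 - <<'E'
from fit import *
a=grab('side','side7')[0]
P=cloud('side',np.load('pics/side7.npz')['d']);q=P.reshape(-1,3);t=np.array([.513,.1605])
m=q[(np.hypot(*(q[:,:2]-t).T)<.035)&(q[:,2]>.02)&(q[:,2]<.22)]
h,e=np.histogram(m[:,2],bins=np.arange(.06,.22,.01));print(dict(zip(e.round(2).tolist(),h.tolist())))
for lo,hi in((.13,.15),(.15,.17),(.17,.185)):print(cyl(np.load('pics/side7.npz'),t,lo,hi,.019))
cv2.imwrite('pics/c6.png',cv2.resize(a[160:310,260:460,::-1],(800,600),interpolation=cv2.INTER_CUBIC)); print(read_state()['time'])
E
```

```text
time: 24.28
tool_pos: [0.5132, 0.1606, 0.1367]
orientation: [-0.0, 0.983, 0.185, 0.0]
contact_force: [-0.5, 0.3, 0.7]
opening: 0.0859
grasp_force: 0.0
time: 24.9
tool_pos: [0.5134, 0.1607, 0.2284]
orientation: [-0.0, 0.983, 0.185, 0.0]
contact_force: [0.4, 0.2, 0.4]
opening: 0.0878
grasp_force: 0.0
time: 25.52
tool_pos: [0.5132, 0.1606, 0.347]
orientation: [-0.0, 0.983, 0.185, 0.0]
contact_force: [-0.2, -0.2, -0.8]
opening: 0.088
grasp_force: 0.0
{0.06: 6, 0.07: 10, 0.08: 13, 0.09: 4, 0.1: 132, 0.11: 236, 0.12: 80, 0.13: 89, 0.14: 75, 0.15: 88, 0.16: 83, 0.17: 87, 0.18: 138, 0.19: 153, 0.2: 0}
(array([0.51238843, 0.15986303]), 164)
(array([0.51254304, 0.15975857]), 171)
(array([0.51231954, 0.16001874]), 135)
25.575
```

View pics/c6.png

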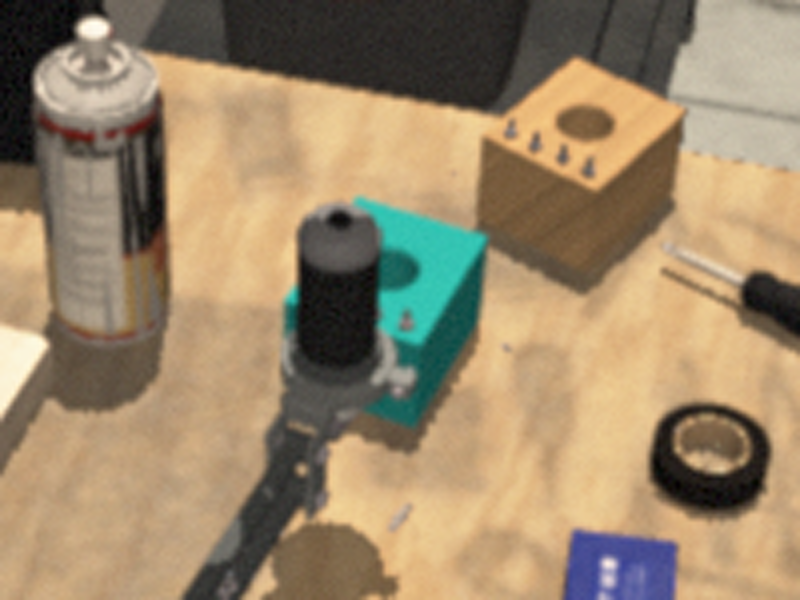

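The driver hangs upright in the ring (crop (338,290)), with its axis vertical to within the fit. The wooden block is empty and the bystanders are untouched. The gripper is 120+ mm clear, so I let it settle a moment and hand in.

```bash
python3 -m crank '[{"slide":[0,0,0],"yaw":0},{"slide":[0,0,0],"yaw":0},{"slide":[0,0,0],"yaw":0},{"slide":[0,0,0],"yaw":0},{"slide":[0,0,0],"yaw":0}]' | head -1
python3 - <<'E'
from fit import *
grab('side','side8');P=cloud('side',np.load('pics/side8.npz')['d']);q=P.reshape(-1,3);t=np.array([.513,.1605])
m=q[(np.hypot(*(q[:,:2]-t).T)<.035)&(q[:,2]<.22)];print(np.percentile(m[:,2],99))
from bench import finish_job; print(finish_job())
E
```

```text
time: 26.2
0.1940505335285884
the job is handed in; nothing more can be done
None
```

The screwdriver hangs upright, nose down, with its collar on the settled ring; I let go with almost no weight left on the gripper. The job was handed in at about 26 s with the battery, box and spray can left where they stood.

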